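# Poise the stamp in the window of the stamping template

### The job

The ink bottle has been left standing on the card in the stamping jig: put it back upright on the bare floor of the ink tray beside the pad, then swing the hinged metal template fully down over the card. Take the wooden stamp off the ink pad, carry it over the things standing in between and lower it into the template's window, centred and square (either way round), so that it hovers a few millimetres above the card without touching card or template. The card must stay unmarked, so the stamp never touches it, and nothing else gets knocked about; finish while still holding the stamp there, so that its position can be checked before it is pressed.

Things in the scene. Friction and masses are not known exactly. Their poses are not given: they have to be found in the camera images.
- jig: Stamping jig, fixed: plywood board 200 (x) x 220 (y) x 15 mm, origin at the centre of its underside. The card is fixed on it, centred, its top 18 mm above the origin, against two thin brass strips. The template, an aluminium plate 152 x 190 x 9 mm with a window, is hinged along the far (+x) edge: hinge line along y at x = +80, z = +21 mm of the jig's frame.
- card_target (a point): Middle of the thin printed outline (28 x 64 mm, long side along y) on the card's top face, at (0, 0, 18) mm of the jig's frame, same axes as the jig. With the template down, its window is 36 mm (x) x 72 mm (y), centred over this point, and the plate fills 3 to 12 mm above the card (its pull tab 12 to 15 mm).
- template (a joint): Angle of the template, rad: 0 = fully down on its rubber rests, 1.57 = upright, 1.95 = swung back as far as it goes. It starts a little past upright. The stiff hinge holds it wherever it is left; swinging it takes 0.3 N m of friction plus or minus the weight of the plate (300 g): 1 to 6 N near the front edge.
- template_edge (a point): Middle of the template's front edge, half-way through its thickness; moves with it. At angle a, underside points at distance d from the hinge lie at x = 80 - d cos a, z = 21 + d sin a (mm, jig's frame). Plate: d = 8 to 160 mm, window 62 to 98 mm, steel tab 56 mm wide to 176 mm. Its outer face (top when down, back when upright) is 9 mm off the underside, the tab's 12 mm.
- ink_tray: Shallow open steel tray, fixed, 150 (x) x 210 (y) mm, rim 12 mm high, walls and floor 3 mm thick; origin at the centre of its underside. The closed ink pad (104 (x) x 66 (y) x 18 mm) is fixed on its floor, centred at y = -60 mm of the tray's frame, top 21 mm above the origin. The floor from y = -27 to +102 mm is bare: the bottle belongs there.
- ink_bottle: Small brown dropper bottle with black cap, 33 mm diameter, 102 mm tall: body from the base to 62 mm, then neck 24 mm in diameter to 77 mm, then the thin tip; about 70 g. Origin at the centre of its base, z up. It starts standing on the card.
- stamp: Wooden hand stamp, 60 g: base plate 25 (x) x 60 (y) x 22 mm, above it a round turned handle about 24 mm in diameter up to 75 mm. Origin at the centre of its underside (the stamping face), z up, y along the base's long side. It starts standing upright on the ink pad. Either way round is right.
- carton: Bystander: small printed carton 75 (x) x 104 (y) x 48 mm, origin at the middle of its underside.
- white_tin: Bystander: white tin with lid, 69 mm diameter, 71 mm tall, origin at the middle of its underside.
- duct_tape: Bystander: grey roll of tape lying flat, 97 mm diameter, 48 mm tall, origin at the middle of its underside.
- card: The white card on the jig (part of the jig, fixed), 105 x 150 x 3 mm; origin at the middle of its underside, 15 mm above the jig's origin, same axes.
Not all that is in view belongs to the job. What is meant by the ink_bottle is not green, red or turquoise, and is the smaller of those in its own colour.

How it is judged:
By the outcome, as a careful person would: the job done as asked, in the order asked, and still so for the second after the job is handed in, while the arm keeps its last pose, push and grip.
It also fails if it takes over 72 s, if anything falls off the work surface, if the arm or the gripper's body presses on something with over 40 N, if the wrist force passes 120 N, or if a joint passes its speed limit or range.

### The arm

A 6-joint arm with a two-finger parallel gripper is mounted at the origin on a cart in front of the work surface, level with it; the furniture and walls round the work are solid. World frame = base frame: x ahead of the robot, y to its left, z up, the work surface at z = 0. Lengths are in m, angles in degrees, forces in N, time in s.
With the tool pointing down it reaches from about 0.4 to 0.825 m from the base axis. Payload 7 kg.
Tool frame: the origin (TCP) lies on the centre line of the jaws, within the pads' length; the fingertips stand 14 mm ahead of it and the grasp point (between the pads) lies 5 mm behind it; z points along the fingers, y is the line along which they close (so a half turn about z gives the same grasp; the last joint's range is limited). The gripper opens to 88 mm and grips with 3 to 60 N. Pads are 19 mm wide; open, the fingers measure 130 mm over their backs; the gripper's body (78 mm by 193 mm) begins 47 mm behind the grasp point.
Start: joints at [87.668, 20.546, 0.682, 0, -70.136, -16.507], TCP at [0.218, 0.639, 0.241] pointing down, gripper open.
Joint ranges: [-176.03, 176.03], [-82.01, 121.73], [-58.28, 71.71], [-173.87, 95.51], [-174.79, -0.11], [-173.66, 173.66]. Speed limits (degrees/s): [136.94, 136.94, 172.46, 180, 180, 180].

### API

Orientations are given as [roll, pitch, yaw] about the fixed x, y, z axes, in that order (R = Rz(yaw) Ry(pitch) Rx(roll)).
In Python, from plant import r gives the robot as it stands.
- The arm moves only by the tool send_rows, never from a script. Its argument "steps" is a list of rows, each an object with "dp": the shift along the tool's x, y, z in mm, a list of three; "roll": the turn about the tool's z in rad; "jaw": the opening in per cent of the stroke, from 0 (shut) to 100 (fully open). In form: [{"dp": [tx, ty, tz], "roll": roll, "jaw": jaw}, ...]. A call has 1 to 5 rows; each row is the pose to reach, as a shift and turn from the pose commanded when the call began, along the tool's axes at that moment; what a row does not reach only later rows make up. A row lasts 1/8 s, in which the tool goes at most 62.5 mm and 10.7 degrees, less where a joint would pass 70% of its speed; a pose out of reach is approached as far as the arm can. A call with a gripper value outside its range is refused whole. The fingers move at their own pace and stop on an object; "newtons" is the grip in N (left out, the last holds). Time passes only in rows, so rows that repeat a pose let the fingers close. It gives the time, the measured TCP pose, the force, the opening and the grip force at its end, in the units of the state.
- r.get_state(): the state, without advancing time (a new reading comes with each control period).
- r.capture(name): name is "scene" or "top" or "wrist"; returns a dict with "image" (384x512x3 uint8, blue, green, red), "K" (3x3 intrinsics, pixels), "rvec" (rotation vector, rad) and "tvec" (3), from world to camera coordinates, as OpenCV has them. Camera axes: x right, y down, z forward; pixel columns grow to the right and rows downward; lengths in m; the calibration is good to about 2 mm. A picture is of the moment at which its call begins. There is no depth.
- r.close_job(): hands the job in; it is judged then, once.
The state is a dict: "time_s": time; "joints": joint angles; "qd": joint speeds; "joint_torque": joint torques, N m; "tcp_pos": TCP position; "eef_rot": TCP orientation; "contact_force": force on the tool from outside, world axes, zero at the start; "moment": the same for the moment, N m; "gripper_width": finger opening in m; "gripper_force": force on a finger pad.
Only numpy, scipy, OpenCV 4.12 (cv2) and the standard library are available. Lean on these libraries where they do the work, as an engineer would, in place of code of your own. Each camera call takes 0.05 s, during which the arm holds its last target. There are 200 camera calls.

## Working session

There is one attempt and no reset: what is moved stays moved. The work goes in short steps, Python scripts to look and compute and a tool call to move; the robot and the scene stay as the last step left them, time stands still between calls to the robot, and variables do not carry over. Pictures are saved under pics/ and viewed, at most 10 in all, crops included, and the job is handed in when it is done.

Besides the shell and the picture viewer there is one more tool, called as a command line: name --argument value ..., lists and objects as JSON in quotes. send_rows: Moves the arm, as the interface text tells. Its arguments: {"type":"object","properties":{"steps":{"type":"array","items":{"type":"object","properties":{"dp":{"type":"array","items":{"type":"number"}},"roll":{"type":"number"},"jaw":{"type":"number"}}}},"newtons":{"type":"number"}},"required":["steps"]}

```bash
mkdir -p pics; ls
cat > h.py <<'E'
import numpy as np, cv2
from plant import r
from scipy.spatial.transform import Rotation as R
def cam(n):
    c=r.capture(n); return c
def ray(c,uv):
    M=cv2.Rodrigues(np.array(c["rvec"],float))[0]; t=np.array(c["tvec"],float).ravel()
    d=M.T@np.linalg.inv(c["K"])@np.array([uv[0],uv[1],1.]); return -M.T@t,d
def onz(c,uv,z):
    o,d=ray(c,uv); return o+d*(z-o[2])/d[2]
def proj(c,P):
    return cv2.projectPoints(np.array(P,float).reshape(-1,3),np.array(c["rvec"],float),np.array(c["tvec"],float),np.array(c["K"],float),None)[0].reshape(-1,2)
def two(c1,u1,c2,u2):
    o1,d1=ray(c1,u1);o2,d2=ray(c2,u2)
    s=np.linalg.lstsq(np.c_[d1,-d2],o2-o1,rcond=None)[0]
    a=o1+d1*s[0];b=o2+d2*s[1]; return (a+b)/2,np.linalg.norm(a-b)
E
python3 - <<'E'
from h import *
import pickle
for n in ["scene","top"]:
    c=cam(n); pickle.dump(c,open(n+"0.pkl","wb"))
    cv2.imwrite(f"pics/{n}0.png",cv2.resize(c["image"],(800,600),interpolation=cv2.INTER_CUBIC))
    o,d=ray(c,(256,192)); print(n,o,d)
print(r.get_state())
E
```

```text
pics
scene [-0.21163223 -0.87355316  0.66144432] [ 0.56023268  0.68892984 -0.46021392]
top [0.36710969 0.03773499 0.96361116] [ 1.75962201e-01  1.23841876e-04 -9.84411869e-01]
{'time_s': 0.1, 'joints': array([ 8.76684697e+01,  2.05869007e+01,  6.39866622e-01, -1.50810247e-02,
       -7.01347062e+01, -1.65079892e+01]), 'qd': array([-0.04075592, -0.18010706,  0.17296211,  0.07852043,  0.1665925 ,
        0.03201006]), 'joint_torque': array([-1.51593900e-03, -5.84161305e+01,  2.93755174e+01,  7.01574057e+00,
        1.02307118e-02, -5.73067268e-05]), 'tcp_pos': array([0.21786367, 0.63845599, 0.23973597]), 'eef_rot': array([ 1.79917600e+02, -9.63465080e-03, -1.88446473e+01]), 'contact_force': array([0.22368092, 0.19478195, 0.58527656]), 'moment': array([-0.01415203,  0.01028812, -0.01295588]), 'gripper_force': 0.0, 'gripper_width': 0.08734123672064364}
```

View pics/top0.png

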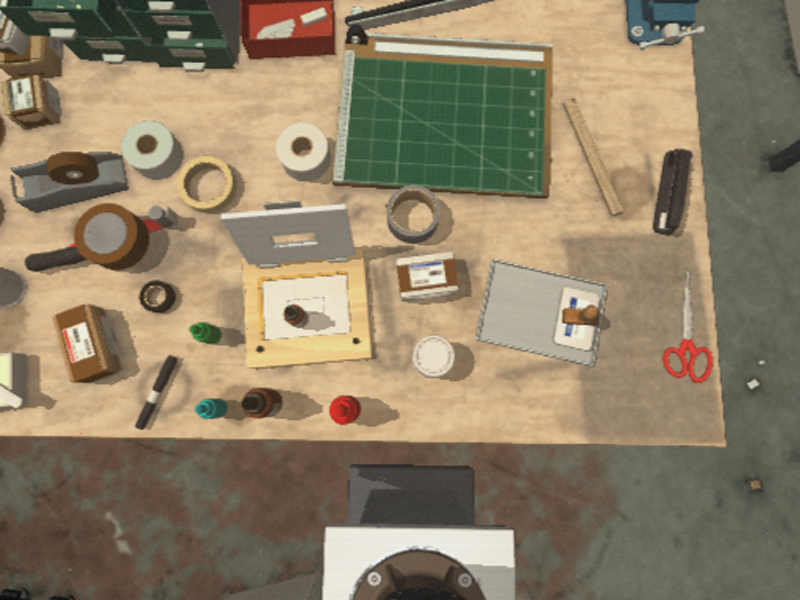

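View pics/scene0.png

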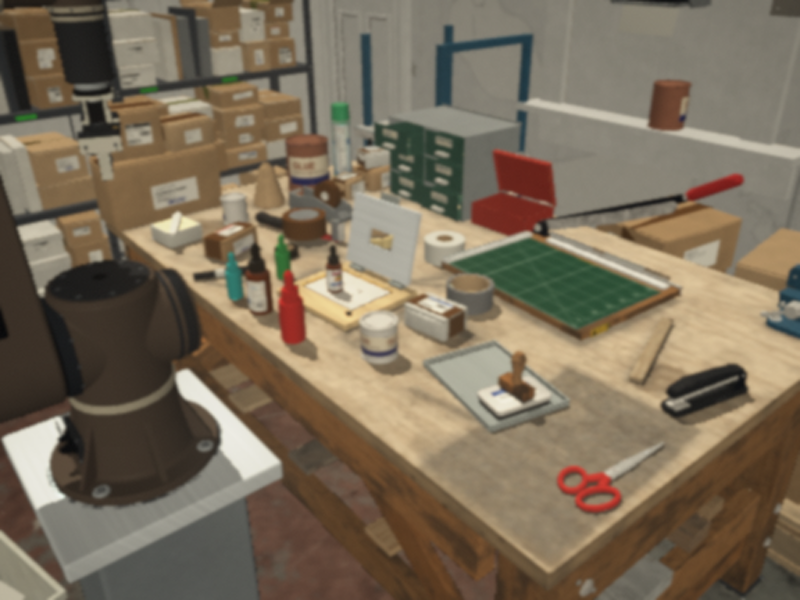

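The top view (800 px scale) shows the jig at about (305,315) with the small brown bottle at (294,315). The tray is at (542,312) with the stamp on its pad at (580,315). Tin, carton and tape stand between them at (434,357), (428,275) and (413,213). Next I measure these by colour masks.

```bash
cat > m.py <<'E'
from h import *
import pickle
c=pickle.load(open("top0.pkl","rb")); im=c["image"]; hsv=cv2.cvtColor(im,cv2.COLOR_BGR2HSV)
def rect(mask,roi,z,name):
    m=np.zeros(mask.shape,np.uint8); x0,y0,x1,y1=[int(v/1.5625) for v in roi]; m[y0:y1,x0:x1]=mask[y0:y1,x0:x1]*255
    m=cv2.morphologyEx(m,cv2.MORPH_OPEN,np.ones((2,2)))
    cs=max(cv2.findContours(m,cv2.RETR_EXTERNAL,cv2.CHAIN_APPROX_NONE)[0],key=cv2.contourArea)
    h=cv2.convexHull(cs).reshape(-1,2)
    P=np.array([onz(c,p,z)[:2] for p in h],np.float32)*1000
    (cx,cy),(w,hh),a=cv2.minAreaRect(P); print(name,round(cx,1),round(cy,1),"size",round(w,1),round(hh,1),"ang",round(a,1),"px",cs.reshape(-1,2).min(0)*1.5625,cs.reshape(-1,2).max(0)*1.5625)
S,V,H=hsv[...,1],hsv[...,2],hsv[...,0]
for q in [(305,300),(340,345),(255,300),(500,300),(555,345),(580,345),(294,315),(590,312),(434,355),(410,280),(560,320),(540,255),(230,340)]:
    print(q,hsv[int(q[1]/1.5625),int(q[0]/1.5625)])
rect((S<50)&(V>180),(250,265,360,350),.018,"card")
rect((S<60)&(V>100)&(V<185),(470,250,615,370),.012,"tray")
rect((S<40)&(V>190),(545,280,612,358),.021,"pad")
rect((S<60)&(V>150),(410,330,460,380),.071,"tin")
rect((S>70)&(H<25)&(V<140),(280,295,308,330),.077,"bottle")
rect((S>95)&(H<25)&(V<230),(556,300,605,330),.03,"stamp")
E
python3 m.py; python3 -c "
import cv2
im=cv2.imread('pics/top0.png')
"
python3 - <<'E'
import pickle,cv2,numpy as np
im=pickle.load(open("top0.pkl","rb"))["image"]
a=cv2.resize(im[125:240,150:240],None,fx=4.4,fy=4.4,interpolation=cv2.INTER_CUBIC)
b=cv2.resize(im[160:240,302:392],None,fx=4.4,fy=4.4,interpolation=cv2.INTER_CUBIC)
b=np.vstack([b,np.zeros((a.shape[0]-b.shape[0],b.shape[1],3),np.uint8)])
cv2.imwrite("pics/crop.png",np.hstack([a,b])[:600,:800])
E
```

```text
(305, 300) [ 23  35 232]
(340, 345) [ 23  98 235]
(255, 300) [ 20 107 235]
(500, 300) [ 25  34 181]
(555, 345) [ 22  35 168]
(580, 345) [ 21  39 229]
(294, 315) [21 73 66]
(590, 312) [ 15 143 171]
(434, 355) [ 21  41 231]
(410, 280) [ 16  97 152]
(560, 320) [ 21  37 234]
(540, 255) [ 17  91 214]
(230, 340) [ 19  80 109]
card 519.9 201.9 size 103.3 148.0 ang 5.8 px [265.625  276.5625] [350.     339.0625]
tray 518.1 -216.4 size 211.3 150.9 ang 77.9 px [478.125  260.9375] [607.8125 365.625 ]
pad 477.6 -262.3 size 50.9 37.0 ang 83.6 px [556.25   323.4375] [585.9375 345.3125]
tin 431.2 -20.1 size 66.7 66.9 ang 0.6 px [414.0625 337.5   ] [454.6875 378.125 ]
bottle 495.1 208.9 size 28.9 32.1 ang 10.5 px [285.9375 307.8125] [306.25 325.  ]
stamp 509.8 -279.4 size 30.3 63.2 ang 0.9 px [564.0625 307.8125] [600. 325.]
```

View pics/crop.png

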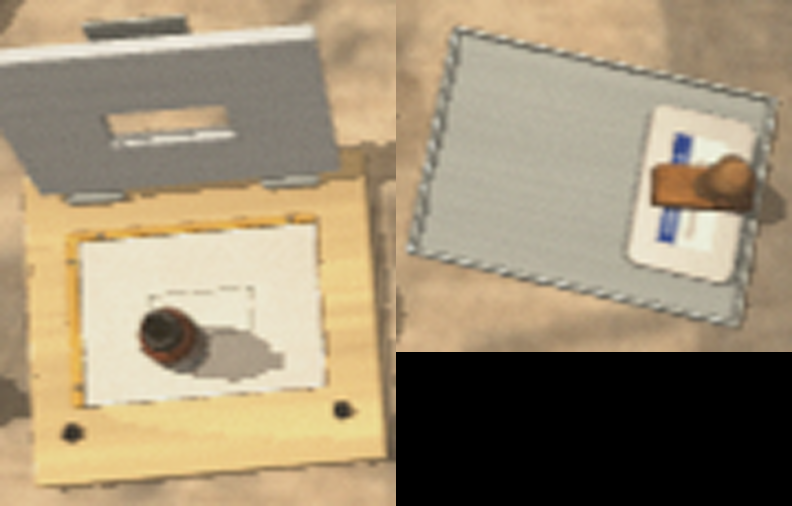

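The crop shows the bottle standing left of the printed outline on the card, at crop px (165,328). The template leans back, and the stamp sits on the pad with its knob at (738,172). The card and tray sizes match what is given. I go above the bottle for a wrist view.

```bash
cat >> h.py <<'E'
def to(x,y,z,yaw=None):
    s=r.get_state(); Rm=R.from_euler("xyz",s["eef_rot"],degrees=True)
    d=Rm.inv().apply(np.array([x,y,z])-np.array(s["tcp_pos"])*1000)
    dy=0 if yaw is None else (yaw-s["eef_rot"][2]+180)%360-180
    print("t",round(s["time_s"],2),"pos",np.round(s["tcp_pos"]*1000,1),"rot",np.round(s["eef_rot"],1),"F",np.round(s["contact_force"],1),"w",round(s["gripper_width"]*1000,1),round(s["gripper_force"],1))
    print("dp",np.round(d,1),"roll(rad; tool z down => sign -)",round(-np.radians(dy),3))
E
python3 -c "
from h import *
to(480,205,230,5.8)"
```

```text
t 0.1 pos [217.9 638.5 239.7] rot [179.9  -0.  -18.8] F [0.2 0.2 0.6] w 87.3 0.0
dp [388.1 325.5  10.3] roll(rad; tool z down => sign -) -0.43
```

send_rows --steps '[{"dp": [43, 36, 1], "roll": 0, "jaw": 100}, {"dp": [86, 72, 2], "roll": 0, "jaw": 100}, {"dp": [129, 108, 3], "roll": 0, "jaw": 100}, {"dp": [172, 144, 4], "roll": 0, "jaw": 100}, {"dp": [216, 181, 6], "roll": 0, "jaw": 100}]'

```text
time_s: 0.72
tcp_pos: [0.3645, 0.396, 0.2344]
eef_rot: [180.0, 0.0, -18.8]
contact_force: [1.4, 0.4, -0.8]
gripper_width: 0.0874
gripper_force: 0.0
```

send_rows --steps '[{"dp": [43, 36, 1], "roll": -0.1, "jaw": 100}, {"dp": [86, 72, 2], "roll": -0.2, "jaw": 100}, {"dp": [129, 108, 3], "roll": -0.31, "jaw": 100}, {"dp": [172, 144.5, 4.5], "roll": -0.43, "jaw": 100}, {"dp": [172, 144.5, 4.5], "roll": -0.43, "jaw": 100}]'

```text
time_s: 1.35
tcp_pos: [0.481, 0.2022, 0.2296]
eef_rot: [180.0, 0.1, 5.6]
contact_force: [-0.3, 1.0, -0.4]
gripper_width: 0.0879
gripper_force: 0.0
```

Run:
```python
from h import *
import pickle
to(480,205,230,5.8)
c=cam("wrist"); pickle.dump(c,open("w1.pkl","wb")); cv2.imwrite("pics/w1.png",cv2.resize(c["image"],(800,600)))
print(ray(c,(256,192)))
print(proj(c,[(.52,.202,.018),(.495,.209,.08)])*1.5625)
```

```text
t 1.35 pos [481.  202.2 229.6] rot [1.8e+02 1.0e-01 5.6e+00] F [-0.3  1.  -0.4] w 87.9 0.0
dp [-0.7 -2.8 -0.4] roll(rad; tool z down => sign -) -0.003
(array([0.55030579, 0.21061146, 0.37314508]), array([-0.26176382, -0.02069131, -0.9649333 ]))
[[410.94556447 206.19779414]
 [395.96769765 258.57123702]]
```

View pics/w1.png

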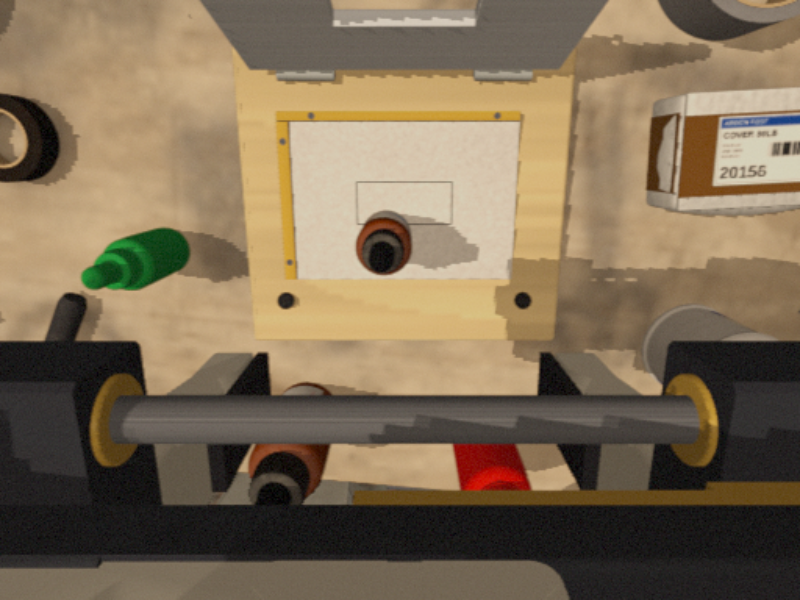

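The wrist view (800 px scale) shows the printed outline with corners at about (357,182), (451,182), (453,224) and (358,224). The bottle cap tip is at (382,257) and its body spans columns 357–411. I compute both.

Run:
```python
from h import *
import pickle
c=pickle.load(open("w1.pkl","rb")); t=pickle.load(open("top0.pkl","rb"))
s=1.5625
f=lambda u,z:np.round(onz(c,(np.array(u)+.5)/s-.5,z)*1000,1)
for u in [(357,182),(451,182),(453,224),(358,224)]: print("outl",f(u,.018))
im=c["image"];hsv=cv2.cvtColor(im,cv2.COLOR_BGR2HSV);S,V=hsv[...,1],hsv[...,2]
m=np.zeros(S.shape,np.uint8); m[70:182,175:340]=((S<45)&(V>120))[70:182,175:340]*255
cs=max(cv2.findContours(m,0,1)[0],key=cv2.contourArea)
P=np.array([onz(c,p,.018)[:2]*1000 for p in cv2.convexHull(cs).reshape(-1,2)],np.float32);print("card",cv2.minAreaRect(P))
for p in [(379,258),(386,258),(382,250)]: print("tip",f(p,.12))
print("body L/R at shoulder",f((357,245),.07),f((411,245),.07), "top view cap",np.round(onz(t,(187.5,199.5),.12)*1000,1))
# brown/dark blob of bottle
m=np.zeros(S.shape,np.uint8); m[130:180,222:268]=(V<60)[130:180,222:268]*255
cs=max(cv2.findContours(m,0,1)[0],key=cv2.contourArea);M=cv2.moments(cs);u=np.array([M["m10"],M["m01"]])/M["m00"]
print("cap px",u*s,np.round(onz(c,u,.11)*1000,1))
to(480,205,230)
```

```text
outl [532.5 239.6  18. ]
outl [538.7 177.3  18. ]
outl [511.1 172.5  18. ]
outl [504.7 236.9  18. ]
card ((525.7026977539062, 194.33204650878906), (38.38852310180664, 23.716854095458984), 83.86052703857422)
tip [502.1 217.7 120. ]
tip [502.5 214.3 120. ]
tip [506.3 216.6 120. ]
body L/R at shoulder [499.1 232.7  70. ] [502.2 201.1  70. ] top view cap [496.6 206.3 120. ]
cap px [384.53481735 252.99657534] [503.  215.3 110. ]
t 1.4 pos [480.5 203.7 229.7] rot [180.    0.    5.6] F [-1.  -0.9  0.1] w 87.5 0.0
dp [-0.4 -1.3 -0.3] roll(rad; tool z down => sign -) -0.0
```

```bash
cat > m2.py <<'E'
from h import *
def meas(c):
    hsv=cv2.cvtColor(c["image"],cv2.COLOR_BGR2HSV);S,V=hsv[...,1],hsv[...,2]
    m=np.zeros(S.shape,np.uint8); m[70:182,175:345]=((S<60)&(V>90))[70:182,175:345]*255
    m=cv2.morphologyEx(m,cv2.MORPH_CLOSE,np.ones((5,5)))
    cs=max(cv2.findContours(m,0,1)[0],key=cv2.contourArea)
    P=np.array([onz(c,p,.018)[:2]*1000 for p in cv2.convexHull(cs).reshape(-1,2)],np.float32);print("card",np.round(np.hstack(cv2.minAreaRect(P)),1))
    m=np.zeros(S.shape,np.uint8); m[130:180,222:275]=(V<60)[130:180,222:275]*255
    cs=max(cv2.findContours(m,0,1)[0],key=cv2.contourArea);M=cv2.moments(cs);u=np.array([M["m10"],M["m01"]])/M["m00"]
    print("cap px",u*1.5625,np.round(onz(c,u,.11)*1000,1)); return u
E
python3 - <<'E'
from m2 import *
import pickle
t=pickle.load(open("top0.pkl","rb"))
for i in range(2):
    to(0,0,0); c=cam("wrist"); u=meas(c)
pickle.dump(c,open("w2.pkl","wb"))
s=pickle.load(open("scene0.pkl","rb"))
# cap tip top in each view
i=s["image"][150:200,200:232]; cv2.imwrite("pics/s.png",np.hstack([cv2.resize(i,None,fx=10,fy=10,interpolation=2),cv2.resize(c["image"][100:190,220:270],(280,500),interpolation=2)]))
print("jig corners top vs expected")
E
```

```text
t 1.4 pos [480.5 203.7 229.7] rot [180.    0.    5.6] F [-1.  -0.9  0.1] w 87.5 0.0
dp [-497.9  155.9  230.1] roll(rad; tool z down => sign -) -0.0
card [524.3 210.3 108.4 155.1   5.7]
cap px [387.50492015 252.74052519] [502.8 215.2 110. ]
t 1.45 pos [480.2 204.7 229.8] rot [180.    0.    5.6] F [-1.   0.9 -0.7] w 87.7 0.0
dp [-497.8  156.6  230.1] roll(rad; tool z down => sign -) -0.0
card [524.3 210.3 108.4 155.6   5.7]
cap px [389.74212398 252.00358514] [502.9 215.2 110. ]
jig corners top vs expected
```

View pics/s.png

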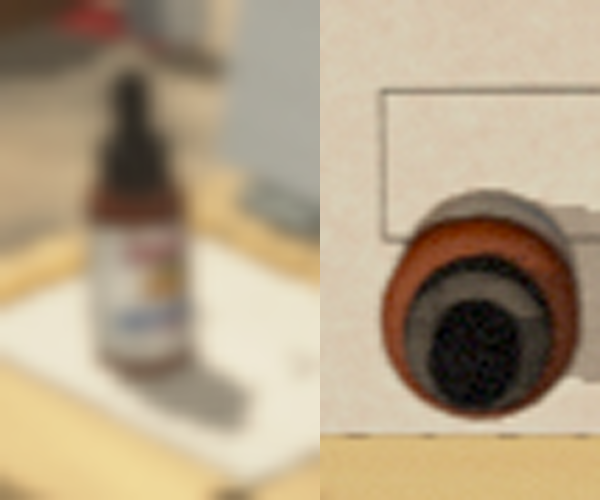

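Run:
```python
from h import *
import pickle
t,s,w=[pickle.load(open(k+".pkl","rb")) for k in("top0","scene0","w2")]
f=lambda u,z:np.round(onz(w,u,z)*1000,1)
print("tip",f((247.7,163.4),.12)," outline L mid",f((231.3,129.7),.018))
g=cv2.cvtColor(w["image"],cv2.COLOR_BGR2GRAY).astype(int)
row=g[125:135,225:310].mean(0); d=row-np.convolve(row,np.ones(7)/7,"same"); i=np.argsort(d[4:-4])[:4]+229; print("dark cols",i)
col=g[105:150,270:290].mean(1); d=col-np.convolve(col,np.ones(7)/7,"same"); j=np.argsort(d[4:-4])[:4]+109; print("dark rows",j)
tip=dict(t=(187.2,198.5),s=(213,157.5),w=(247.7,163.4)); C=dict(t=t,s=s,w=w)
for a,b in ["ts","tw","sw"]:
    p,e=two(C[a],tip[a],C[b],tip[b]); print(a,b,np.round(p*1000,1),round(e*1000,1))
# card centre in top/scene
for n,c in C.items(): print(n,np.round(proj(c,[(.520,.202,.018)]),1))
```

```text
tip [502.9 216.3 120. ]  outline L mid [518.3 238.1  18. ]
dark cols [231 291 292 230]
dark rows [116 143 142 115]
t s [498.5 208.6 116.2] 2.9
t w [500.8 213.9  99.9] 6.2
s w [501.7 216.4 112.7] 0.2
t [[196.5 196.9]]
s [[221.6 184.4]]
w [[265.5 131.5]]
```

Scene and wrist views agree on a tip near (501,215); the top view reads a few mm less. I move above at z≈140 and check centring between the fingers in the image.

```bash
python3 -c "
from h import *
to(500,212.5,142,5.8)"
```

```text
t 1.5 pos [479.9 205.5 229.9] rot [180.    0.    5.7] F [-0.5 -0.  -0.3] w 87.9 0.0
dp [20.7 -5.  87.9] roll(rad; tool z down => sign -) -0.001
```

send_rows --steps '[{"dp": [10, -3, 44], "roll": 0, "jaw": 100}, {"dp": [20.5, -5, 88], "roll": 0, "jaw": 100}, {"dp": [20.5, -5, 88], "roll": 0, "jaw": 100}, {"dp": [20.5, -5, 88], "roll": 0, "jaw": 100}]'

```text
time_s: 2.0
tcp_pos: [0.5001, 0.2136, 0.1433]
eef_rot: [-180.0, -0.1, 5.9]
contact_force: [-0.1, 0.3, 0.8]
gripper_width: 0.0875
gripper_force: 0.0
```

Run:
```python
from h import *
import pickle
to(500,212.5,73,5.8)
c=cam("wrist"); pickle.dump(c,open("w3.pkl","wb")); cv2.imwrite("pics/w3.png",c["image"])
print(proj(c,[(.5,.2125,.12),(.5,.2125,.08),(.522,.2066,.018)]))
```

```text
t 2.0 pos [500.1 213.6 143.3] rot [-1.8e+02 -1.0e-01  5.9e+00] F [-0.1  0.3  0.8] w 87.5 0.0
dp [-0.3  1.1 70.3] roll(rad; tool z down => sign -) 0.001
[[262.51161017 236.17241554]
 [261.7129222  212.43240824]
 [270.8980288  163.5182807 ]]
```

View pics/w3.png

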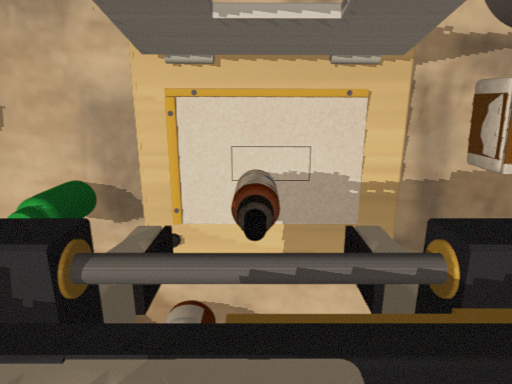

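The picture shows the bottle between the fingers: tip at (256,229), finger mid-line at about column 259. So the bottle is about 2 mm to the left, near (502,215.5). I descend and grip.

send_rows --steps '[{"dp": [1.5, -1.5, 35], "roll": 0, "jaw": 100}, {"dp": [1.5, -1.5, 70], "roll": 0, "jaw": 100}, {"dp": [1.5, -1.5, 70], "roll": 0, "jaw": 70}, {"dp": [1.5, -1.5, 70], "roll": 0, "jaw": 45}, {"dp": [1.5, -1.5, 70], "roll": 0, "jaw": 42}]' --newtons 12

```text
time_s: 2.68
tcp_pos: [0.5023, 0.215, 0.0741]
eef_rot: [-179.9, -0.2, 5.8]
contact_force: [-0.2, -0.0, 0.5]
gripper_width: 0.0631
gripper_force: 0.0
```

send_rows --steps '[{"dp": [0, 0, 0], "roll": 0, "jaw": 35}, {"dp": [0, 0, 0], "roll": 0, "jaw": 25}, {"dp": [0, 0, 0], "roll": 0, "jaw": 20}, {"dp": [0, 0, 0], "roll": 0, "jaw": 20}]'

```text
time_s: 3.18
tcp_pos: [0.5014, 0.2142, 0.0721]
eef_rot: [-180.0, -0.0, 5.8]
contact_force: [0.4, -0.9, 0.9]
gripper_width: 0.0314
gripper_force: 12.0
```

```bash
python3 -c "
from h import *
to(526,-170,200,5.8)"
```

```text
t 3.17 pos [501.4 214.2  72.1] rot [-180.    -0.     5.8] F [ 0.4 -0.9  0.9] w 31.4 12.0
dp [ -14.4  384.7 -127.9] roll(rad; tool z down => sign -) 0.0
```

send_rows --steps '[{"dp": [0, 0, -10], "roll": 0, "jaw": 20}, {"dp": [0, 0, -40], "roll": 0, "jaw": 20}, {"dp": [0, 0, -80], "roll": 0, "jaw": 20}, {"dp": [0, 20, -118], "roll": 0, "jaw": 20}, {"dp": [-1, 50, -128], "roll": 0, "jaw": 20}]'

```text
time_s: 3.8
tcp_pos: [0.5065, 0.1649, 0.2034]
eef_rot: [-179.9, -0.2, 5.9]
contact_force: [-0.5, -0.2, -1.3]
gripper_width: 0.032
gripper_force: 11.9
```

send_rows --steps '[{"dp": [-1, 40, 0], "roll": 0, "jaw": 20}, {"dp": [-3, 80, 0], "roll": 0, "jaw": 20}, {"dp": [-4, 120, 0], "roll": 0, "jaw": 20}, {"dp": [-6, 160, 0], "roll": 0, "jaw": 20}, {"dp": [-7, 200, 0], "roll": 0, "jaw": 20}]'

```text
time_s: 4.42
tcp_pos: [0.5184, -0.0367, 0.2008]
eef_rot: [-180.0, -0.0, 5.8]
contact_force: [0.9, 0.5, 0.2]
gripper_width: 0.0319
gripper_force: 11.9
```

send_rows --steps '[{"dp": [-2, 40, 0], "roll": 0, "jaw": 20}, {"dp": [-4, 80, 0], "roll": 0, "jaw": 20}, {"dp": [-6, 120, 0], "roll": 0, "jaw": 20}, {"dp": [-6, 135, 0], "roll": 0, "jaw": 20}, {"dp": [-6, 135, 0], "roll": 0, "jaw": 20}]'

```text
time_s: 5.05
tcp_pos: [0.5261, -0.171, 0.2002]
eef_rot: [-180.0, 0.0, 5.7]
contact_force: [-0.8, 0.7, -0.7]
gripper_width: 0.0319
gripper_force: 11.9
```

Run:
```python
from h import *
import pickle
to(526,-172,58,5.8)
c=cam("wrist"); pickle.dump(c,open("w4.pkl","wb")); cv2.imwrite("pics/w4.png",c["image"])
print(proj(c,[(.5265,-.1773,.003),(.4+.1098,-.2794,.043),(.5055,-.275,.021)]))
```

```text
t 5.05 pos [ 526.1 -171.   200.2] rot [-180.     0.     5.7] F [-0.8  0.7 -0.7] w 31.9 11.9
dp [ -0.2   1.  142.2] roll(rad; tool z down => sign -) -0.002
[[265.41577437 171.20150547]
 [371.49858084 207.38719169]
 [359.29670567 204.35428147]]
```

View pics/w4.png

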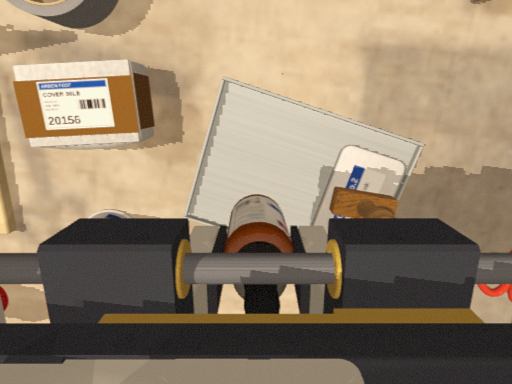

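The bottle hangs upright in the grip over the bare tray floor. The pad and stamp are clear on the right, with the stamp base at (363,204). I lower it.

send_rows --steps '[{"dp": [0, 0, 40], "roll": 0, "jaw": 20}, {"dp": [0, 0, 80], "roll": 0, "jaw": 20}, {"dp": [0, 0, 115], "roll": 0, "jaw": 20}, {"dp": [0, 0, 135], "roll": 0, "jaw": 20}, {"dp": [0, 0, 139], "roll": 0, "jaw": 20}]'

```text
time_s: 5.72
tcp_pos: [0.5255, -0.1692, 0.06]
eef_rot: [-180.0, 0.1, 5.9]
contact_force: [0.4, -0.9, -1.2]
gripper_width: 0.0315
gripper_force: 11.9
```

send_rows --steps '[{"dp": [0, 0, 1.5], "roll": 0, "jaw": 20}, {"dp": [0, 0, 3], "roll": 0, "jaw": 20}, {"dp": [0, 0, 4], "roll": 0, "jaw": 20}, {"dp": [0, 0, 4], "roll": 0, "jaw": 20}]'

```text
time_s: 6.22
tcp_pos: [0.5264, -0.1703, 0.0575]
eef_rot: [180.0, -0.0, 5.8]
contact_force: [-0.5, 0.1, 0.0]
gripper_width: 0.0314
gripper_force: 11.9
```

send_rows --steps '[{"dp": [0, 0, 0.5], "roll": 0, "jaw": 20}, {"dp": [0, 0, 1], "roll": 0, "jaw": 20}, {"dp": [0, 0, 1], "roll": 0, "jaw": 20}]'

```text
time_s: 6.6
tcp_pos: [0.527, -0.1703, 0.057]
eef_rot: [180.0, -0.1, 5.8]
contact_force: [-1.6, 2.4, 7.9]
gripper_width: 0.0317
gripper_force: 12.0
```

Contact at 7.9 N, so it is seated. I release and rise.

send_rows --steps '[{"dp": [0, 0, 0.5], "roll": 0, "jaw": 37}, {"dp": [0, 0, 0], "roll": 0, "jaw": 45}, {"dp": [0, 0, 0], "roll": 0, "jaw": 60}, {"dp": [0, 0, 0], "roll": 0, "jaw": 65}, {"dp": [0, 0, -5], "roll": 0, "jaw": 65}]'

```text
time_s: 7.22
tcp_pos: [0.5259, -0.1703, 0.0608]
eef_rot: [-180.0, 0.1, 5.8]
contact_force: [-0.2, -0.6, 0.2]
gripper_width: 0.0564
gripper_force: 0.0
```

send_rows --steps '[{"dp": [0, 0, -20], "roll": 0, "jaw": 65}, {"dp": [0, 0, -60], "roll": 0, "jaw": 65}, {"dp": [0, 0, -110], "roll": 0, "jaw": 65}, {"dp": [0, 0, -170], "roll": 0, "jaw": 30}, {"dp": [0, -20, -203], "roll": 0, "jaw": 0}]'

```text
time_s: 7.85
tcp_pos: [0.525, -0.151, 0.2679]
eef_rot: [179.9, -0.2, 5.7]
contact_force: [0.4, 0.8, -0.8]
gripper_width: 0.0423
gripper_force: 0.0
```

Run:
```python
from h import *
import pickle
# jig pose J (centre, yaw): target point; template tab geometry
J=np.array([521.,204.5]);yaw=5.8;Rz=R.from_euler("z",yaw,degrees=True).as_matrix()[:2,:2]
for a in (1.6,1.7,1.75,1.8,1.9):
    x=80-176*np.cos(a)+12*np.sin(a); print(a,"tab back x",round(x,1),"topz",round(21+176*np.sin(a)+12*np.cos(a)))
for x in (150,):
    p=J+Rz@[x,0]; print(x,p); to(p[0],p[1],260,5.8)
t=cam("top"); pickle.dump(t,open("top1.pkl","wb"))
cv2.imwrite("pics/t1.png",np.hstack([cv2.resize(t["image"][120:240,140:240],(400,480)),cv2.resize(t["image"][150:250,295:395],(400,480))]))
```

```text
1.6 tab back x 97.1 topz 197
1.7 tab back x 114.6 topz 194
1.75 tab back x 123.2 topz 192
1.8 tab back x 131.7 topz 190
1.9 tab back x 148.3 topz 184
150 [670.23210632 219.65844458]
t 7.85 pos [ 525.  -151.   267.9] rot [179.9  -0.2   5.7] F [ 0.4  0.8 -0.8] w 42.3 0.0
dp [ 181.5 -354.3    8.3] roll(rad; tool z down => sign -) -0.001
```

View pics/t1.png

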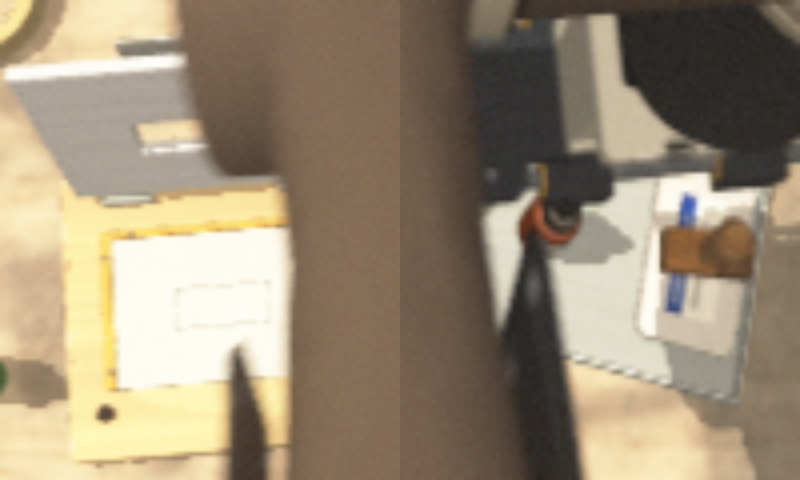

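The bottle stands in the tray and the card is clear with its outline visible. Next I find the template's angle from the first top view, using the tab end at px (181,130).

Run:
```python
from h import *
import pickle
t=pickle.load(open("top0.pkl","rb"))
J=np.array([519.9,201.9]);Rz=R.from_euler("z",5.8,degrees=True).as_matrix()
for a in (1.6,1.65,1.7,1.75,1.8,1.85,1.9):
    P=[]
    for d,o,y in((176,12,0),(160,9,-95),(160,0,-95),(160,0,95),(62,0,36)):
        P.append((np.r_[J,0]+Rz@[80-d*np.cos(a)+o*np.sin(a),y,21+d*np.sin(a)+o*np.cos(a)])/1000)
    print(a,((proj(t,P)-[150,125])*4.4).round(0).tolist())
```

```text
1.6 [[138.0, 79.0], [322.0, 80.0], [323.0, 96.0], [-34.0, 125.0], [118.0, 169.0]]
1.65 [[137.0, 63.0], [321.0, 66.0], [322.0, 82.0], [-34.0, 111.0], [118.0, 164.0]]
1.7 [[137.0, 49.0], [320.0, 53.0], [321.0, 68.0], [-34.0, 97.0], [118.0, 159.0]]
1.75 [[137.0, 34.0], [319.0, 40.0], [320.0, 55.0], [-34.0, 84.0], [118.0, 154.0]]
1.8 [[137.0, 21.0], [319.0, 28.0], [319.0, 42.0], [-33.0, 71.0], [118.0, 149.0]]
1.85 [[137.0, 8.0], [318.0, 16.0], [319.0, 29.0], [-32.0, 58.0], [118.0, 145.0]]
1.9 [[138.0, -5.0], [318.0, 5.0], [318.0, 18.0], [-31.0, 46.0], [118.0, 141.0]]
```

The template is at about 1.81 rad. Jaws are closing, and I go over behind the template.

send_rows --steps '[{"dp": [24, -44, 0], "roll": 0, "jaw": 0}, {"dp": [48, -88, 0], "roll": 0, "jaw": 0}, {"dp": [72, -132, 0], "roll": 0, "jaw": 0}, {"dp": [96, -176, 0], "roll": 0, "jaw": 0}, {"dp": [120, -220, 0], "roll": 0, "jaw": 0}]'

```text
time_s: 8.52
tcp_pos: [0.6217, 0.0821, 0.2642]
eef_rot: [-180.0, -0.0, 5.8]
contact_force: [0.8, -0.3, 0.2]
gripper_width: 0.0007
gripper_force: 0.0
```

send_rows --steps '[{"dp": [25, -45, 0], "roll": 0, "jaw": 0}, {"dp": [50, -90, 0], "roll": 0, "jaw": 0}, {"dp": [77, -134, 0], "roll": 0, "jaw": 0}, {"dp": [77, -134, 0], "roll": 0, "jaw": 0}]'

```text
time_s: 9.02
tcp_pos: [0.6849, 0.2248, 0.262]
eef_rot: [180.0, 0.1, 6.0]
contact_force: [-0.0, -0.9, -0.0]
gripper_width: 0.0004
gripper_force: 0.0
```

Run:
```python
from h import *
J=np.array([521,204.5]);Rz=R.from_euler("z",5.8,degrees=True).as_matrix()[:2,:2]
p=J+Rz@[165,0]; to(p[0],p[1],172,5.8)
```

```text
t 9.03 pos [684.9 224.8 262. ] rot [1.8e+02 1.0e-01 6.0e+00] F [-0.  -0.9 -0. ] w 0.4 0.0
dp [ 0.   3.6 90. ] roll(rad; tool z down => sign -) 0.003
```

send_rows --steps '[{"dp": [0, 2, 40], "roll": 0, "jaw": 0}, {"dp": [0, 3, 80], "roll": 0, "jaw": 0}, {"dp": [0, 3.5, 90], "roll": 0, "jaw": 0}, {"dp": [-10, 3.5, 90], "roll": 0, "jaw": 0}, {"dp": [-20, 3.5, 90], "roll": 0, "jaw": 0}]'

```text
time_s: 9.65
tcp_pos: [0.6651, 0.2163, 0.1761]
eef_rot: [-180.0, -0.2, 5.8]
contact_force: [0.3, -0.8, 0.4]
gripper_width: 0.0
gripper_force: 1.6
```

send_rows --steps '[{"dp": [-9, 0, 0], "roll": 0, "jaw": 0}, {"dp": [-18, 0, 0], "roll": 0, "jaw": 0}, {"dp": [-27, 0, -1], "roll": 0, "jaw": 0}, {"dp": [-36, 0, -2], "roll": 0, "jaw": 0}, {"dp": [-45, 0, -3], "roll": 0, "jaw": 0}]'

```text
time_s: 10.28
tcp_pos: [0.6194, 0.2117, 0.1769]
eef_rot: [-180.0, 0.0, 5.8]
contact_force: [1.0, 0.3, -1.2]
gripper_width: 0.0004
gripper_force: 1.0
```

send_rows --steps '[{"dp": [-13, 0, 0], "roll": 0, "jaw": 0}, {"dp": [-25, 0, 0.5], "roll": 0, "jaw": 0}, {"dp": [-39, 0, 3], "roll": 0, "jaw": 0}, {"dp": [-52, 0, 6], "roll": 0, "jaw": 0}, {"dp": [-65, 0, 11], "roll": 0, "jaw": 0}]'

```text
time_s: 10.9
tcp_pos: [0.5545, 0.2048, 0.1659]
eef_rot: [180.0, 0.0, 5.8]
contact_force: [2.5, 0.7, -0.6]
gripper_width: 0.0005
gripper_force: 0.9
```

Run:
```python
from h import *
J=np.array([521,204.5]);Rz=R.from_euler("z",5.8,degrees=True).as_matrix()[:2,:2]
p=J+Rz@[22,0]; to(p[0],p[1],157.7,5.8)
```

```text
t 10.9 pos [554.5 204.8 165.9] rot [180.    0.    5.8] F [ 2.5  0.7 -0.6] w 0.5 0.9
dp [-11.4  -3.1   8.2] roll(rad; tool z down => sign -) 0.0
```

send_rows --steps '[{"dp": [-11.5, -1, 8], "roll": 0, "jaw": 0}, {"dp": [-23, -2, 16], "roll": 0, "jaw": 0}, {"dp": [-34.5, -3, 24], "roll": 0, "jaw": 0}, {"dp": [-44.5, -3, 34], "roll": 0, "jaw": 0}, {"dp": [-53.5, -3, 44.5], "roll": 0, "jaw": 0}]'

```text
time_s: 11.52
tcp_pos: [0.5012, 0.2026, 0.1208]
eef_rot: [-180.0, 0.0, 5.8]
contact_force: [0.2, -0.4, 0.7]
gripper_width: 0.0006
gripper_force: 0.4
```

send_rows --steps '[{"dp": [-8, 0, 12], "roll": 0, "jaw": 0}, {"dp": [-15, 0, 24], "roll": 0, "jaw": 0}, {"dp": [-21, 0, 37], "roll": 0, "jaw": 0}, {"dp": [-25, 0, 50], "roll": 0, "jaw": 0}, {"dp": [-27, 0, 58], "roll": 0, "jaw": 0}]'

```text
time_s: 12.15
tcp_pos: [0.4746, 0.1997, 0.0625]
eef_rot: [180.0, 0.1, 5.8]
contact_force: [-0.8, 0.5, 1.1]
gripper_width: 0.0004
gripper_force: 0.2
```

Run:
```python
from h import *
J=np.array([521,204.5]);Rz=R.from_euler("z",5.8,degrees=True).as_matrix()[:2,:2]
p=J+Rz@[-50,0]; to(p[0],p[1],44,5.8)
```

```text
t 12.15 pos [474.6 199.7  62.5] rot [1.8e+02 1.0e-01 5.8e+00] F [-0.8  0.5  1.1] w 0.4 0.2
dp [-3.4 -0.1 18.5] roll(rad; tool z down => sign -) -0.0
```

send_rows --steps '[{"dp": [-1, 0, 5], "roll": 0, "jaw": 0}, {"dp": [-2, 0, 10], "roll": 0, "jaw": 0}, {"dp": [-3, 0, 15], "roll": 0, "jaw": 0}, {"dp": [-3, 0, 18], "roll": 0, "jaw": 0}, {"dp": [-3, 0, 18], "roll": 0, "jaw": 0}]'

```text
time_s: 12.78
tcp_pos: [0.4721, 0.1996, 0.0454]
eef_rot: [180.0, 0.0, 5.8]
contact_force: [0.5, -0.9, 1.2]
gripper_width: 0.0006
gripper_force: 0.0
```

send_rows --steps '[{"dp": [0, 0, 0.5], "roll": 0, "jaw": 0}, {"dp": [0, 0, 1], "roll": 0, "jaw": 0}, {"dp": [0, 0, 1.3], "roll": 0, "jaw": 0}, {"dp": [0, 0, 1.3], "roll": 0, "jaw": 0}]'

```text
time_s: 13.28
tcp_pos: [0.4722, 0.1997, 0.0443]
eef_rot: [-180.0, -0.0, 5.8]
contact_force: [0.5, 0.5, 1.0]
gripper_width: 0.0005
gripper_force: 0.2
```

send_rows --steps '[{"dp": [0, 0, 0.6], "roll": 0, "jaw": 0}, {"dp": [0, 0, 1.2], "roll": 0, "jaw": 0}, {"dp": [0, 0, 1.2], "roll": 0, "jaw": 0}]'

```text
time_s: 13.65
tcp_pos: [0.4722, 0.1997, 0.0442]
eef_rot: [-180.0, -0.0, 5.8]
contact_force: [-4.4, -0.9, 12.5]
gripper_width: 0.0005
gripper_force: 6.9
```

The template is firmly down on its rests: TCP z 44.2 against 44 expected, at 12 N. I rise and measure the window.

send_rows --steps '[{"dp": [0, 0, -40], "roll": 0, "jaw": 0}, {"dp": [2, -1, -90], "roll": 0, "jaw": 0}, {"dp": [5, -3, -140], "roll": 0, "jaw": 50}, {"dp": [8, -5, -187], "roll": 0, "jaw": 80}, {"dp": [8, -5, -187], "roll": 0, "jaw": 80}]'

```text
time_s: 14.28
tcp_pos: [0.4814, 0.2067, 0.2342]
eef_rot: [-179.8, -0.4, 5.8]
contact_force: [0.1, 0.1, -0.7]
gripper_width: 0.0251
gripper_force: 0.0
```

send_rows --steps '[{"dp": [0, 0, 0], "roll": 0, "jaw": 80}]'

```text
time_s: 14.4
tcp_pos: [0.4791, 0.2052, 0.2296]
eef_rot: [-180.0, 0.0, 5.8]
contact_force: [0.5, -0.4, -0.6]
gripper_width: 0.0351
gripper_force: 0.0
```

```bash
cat > win.py <<'E'
from h import *
def win(c,guess):
    g=cv2.cvtColor(c["image"],cv2.COLOR_BGR2HSV); V=g[...,2].astype(np.uint8)
    u=proj(c,[guess])[0].astype(int)
    x0,y0=np.maximum(u-60,0); sub=V[y0:y0+120,x0:x0+120]
    th,m=cv2.threshold(sub,0,255,cv2.THRESH_OTSU)
    n,l,st,ce=cv2.connectedComponentsWithStats(m); k=l[u[1]-y0-8:u[1]-y0+8,u[0]-x0-8:u[0]-x0+8]; k=np.bincount(k.ravel())[1:].argmax()+1
    cs=max(cv2.findContours((l==k).astype(np.uint8),0,1)[0],key=cv2.contourArea).reshape(-1,2)+[x0,y0]
    for z in(.021,.030):
        P=np.array([onz(c,p,z)[:2]*1000 for p in cs],np.float32); print(z,np.round(np.hstack(cv2.minAreaRect(P)),1))
    print("px",cs.min(0),cs.max(0),"thr",th)
E
python3 - <<'E'
from win import *
import pickle
to(480,205,230,5.8)
c=cam("wrist"); pickle.dump(c,open("w5.pkl","wb")); win(c,(.522,.206,.03))
u=proj(c,[(.522,.206,.03)])[0].astype(int); cv2.imwrite("pics/w5.png",c["image"])
t=cam("top");pickle.dump(t,open("top2.pkl","wb"))
E
```

```text
t 14.4 pos [479.1 205.2 229.6] rot [-180.     0.     5.8] F [ 0.5 -0.4 -0.6] w 35.1 0.0
dp [ 0.8  0.3 -0.4] roll(rad; tool z down => sign -) -0.0
0.021 [521.8 206.1  25.7  61.4   5.8]
0.03 [522.5 206.3  25.   59.8   5.8]
px [233 116] [292 141] thr 199.0
```

The wrist view gives the outline centre at (521.6,206.1) and yaw 5.8°. I turn the tool 180° and measure again, so that the camera's lateral bias cancels.

send_rows --steps '[{"dp": [16, 0, 0], "roll": 0.16, "jaw": 100}, {"dp": [32, 0, 0], "roll": 0.32, "jaw": 100}, {"dp": [48, 0, 0], "roll": 0.48, "jaw": 100}, {"dp": [64, 0, 0], "roll": 0.64, "jaw": 100}, {"dp": [83, 0, 0], "roll": 0.8, "jaw": 100}]'

```text
time_s: 15.12
tcp_pos: [0.5621, 0.2135, 0.2284]
eef_rot: [179.8, 0.0, -40.3]
contact_force: [-0.6, 0.4, 0.1]
gripper_width: 0.0868
gripper_force: 0.0
```

send_rows --steps '[{"dp": [0, 0, 0], "roll": 0.17, "jaw": 100}, {"dp": [0, 0, 0], "roll": 0.34, "jaw": 100}, {"dp": [0, 0, 0], "roll": 0.51, "jaw": 100}, {"dp": [0, 0, 0], "roll": 0.68, "jaw": 100}, {"dp": [0, 0, 0], "roll": 0.85, "jaw": 100}]'

```text
time_s: 15.75
tcp_pos: [0.5616, 0.2134, 0.2283]
eef_rot: [179.9, -0.1, -89.1]
contact_force: [0.4, 0.4, 0.8]
gripper_width: 0.088
gripper_force: 0.0
```

send_rows --steps '[{"dp": [0, 0, 0], "roll": 0.17, "jaw": 100}, {"dp": [0, 0, 0], "roll": 0.34, "jaw": 100}, {"dp": [0, 0, 0], "roll": 0.51, "jaw": 100}, {"dp": [0, 0, 0], "roll": 0.68, "jaw": 100}, {"dp": [0, 0, 0], "roll": 0.85, "jaw": 100}]'

```text
time_s: 16.38
tcp_pos: [0.5616, 0.2134, 0.2284]
eef_rot: [180.0, -0.2, -137.8]
contact_force: [-0.6, -0.5, -0.3]
gripper_width: 0.0875
gripper_force: 0.0
```

send_rows --steps '[{"dp": [0, 0, 0], "roll": 0.17, "jaw": 100}, {"dp": [0, 0, 0], "roll": 0.34, "jaw": 100}, {"dp": [0, 0, 0], "roll": 0.51, "jaw": 100}, {"dp": [0, 0, 0], "roll": 0.64, "jaw": 100}, {"dp": [0, 0, 0], "roll": 0.64, "jaw": 100}]'

```text
time_s: 17.0
tcp_pos: [0.5617, 0.2135, 0.2286]
eef_rot: [-179.9, -0.1, -174.1]
contact_force: [-0.1, -0.1, 0.0]
gripper_width: 0.0878
gripper_force: 0.0
```

Run:
```python
from win import *
import pickle
to(563,214,230,-174.2)
c=cam("wrist"); pickle.dump(c,open("w6.pkl","wb")); win(c,(.522,.206,.018)); win(pickle.load(open("top2.pkl","rb")),(.520,.202,.018))
```

```text
t 17.0 pos [561.7 213.5 228.6] rot [-1.799e+02 -1.000e-01 -1.741e+02] F [-0.1 -0.1  0. ] w 87.8 0.0
dp [-1.3  0.4 -1.4] roll(rad; tool z down => sign -) 0.002
0.021 [521.6 206.4  25.7  60.    6. ]
0.03 [520.8 206.4  25.1  58.5   6. ]
px [226 119] [283 144] thr 182.0
0.021 [540.4 192.8  48.2  11.1   2.5]
0.03 [538.7 191.3  47.7  11.    2.5]
px [198 181] [202 198] thr 146.0
```

The flipped view gives (521.9,206.4), so the wrist camera is consistent and the target is (521.8,206.3) at yaw 5.9°. Now I go over to the stamp.

```bash
python3 -c "
from h import *
to(550,-275,230,179.5)"
```

```text
t 17.05 pos [561.8 213.5 228.9] rot [-1.799e+02 -1.000e-01 -1.739e+02] F [ 0.2 -0.3 -0.1] w 87.5 0.0
dp [  63.2 -484.6   -0.5] roll(rad; tool z down => sign -) 0.114
```

send_rows --steps '[{"dp": [6, -48, 0], "roll": 0, "jaw": 100}, {"dp": [13, -97, 0], "roll": 0, "jaw": 100}, {"dp": [19, -145, 0], "roll": 0, "jaw": 100}, {"dp": [25, -194, 0], "roll": 0, "jaw": 100}, {"dp": [32, -242, 0], "roll": 0, "jaw": 100}]'

```text
time_s: 17.68
tcp_pos: [0.5548, -0.0318, 0.2297]
eef_rot: [-180.0, -0.0, -173.9]
contact_force: [1.1, -0.1, 0.2]
gripper_width: 0.0877
gripper_force: 0.0
```

send_rows --steps '[{"dp": [6, -48, 0], "roll": 0, "jaw": 100}, {"dp": [13, -97, 0], "roll": 0, "jaw": 100}, {"dp": [19, -145, 0], "roll": 0.06, "jaw": 100}, {"dp": [25, -194, 0], "roll": 0.114, "jaw": 100}, {"dp": [31, -242, 0], "roll": 0.114, "jaw": 100}]'

```text
time_s: 18.3
tcp_pos: [0.5488, -0.2757, 0.2296]
eef_rot: [180.0, -0.0, 179.5]
contact_force: [0.6, 0.4, 0.7]
gripper_width: 0.0878
gripper_force: 0.0
```

send_rows --steps '[{"dp": [0, 0, 0], "roll": 0, "jaw": 100}, {"dp": [0, 0, 0], "roll": 0, "jaw": 100}]'

```text
time_s: 18.55
tcp_pos: [0.5488, -0.2741, 0.2294]
eef_rot: [180.0, -0.1, 179.4]
contact_force: [-0.4, 0.6, 0.7]
gripper_width: 0.0879
gripper_force: 0.0
```

Run:
```python
from h import *
import pickle
to(550,-275,230,179.5)
c=cam("wrist"); pickle.dump(c,open("w7.pkl","wb"))
P=proj(c,[(.512,-.275,.043),(.512,-.275,.096)]);print(P)
u=P[0].astype(int); x0,y0=u-[80,60]
cv2.imwrite("pics/w7.png",cv2.resize(c["image"][y0:y0+120,x0:x0+160],None,fx=5,fy=5,interpolation=2)); print(x0,y0)
```

```text
t 18.55 pos [ 548.8 -274.1  229.4] rot [ 1.800e+02 -1.000e-01  1.794e+02] F [-0.4  0.6  0.7] w 87.9 0.0
dp [-1.2 -0.9 -0.6] roll(rad; tool z down => sign -) -0.002
[[255.63489768 137.35166653]
 [255.1460929  143.75497836]]
175 77
```

View pics/w7.png

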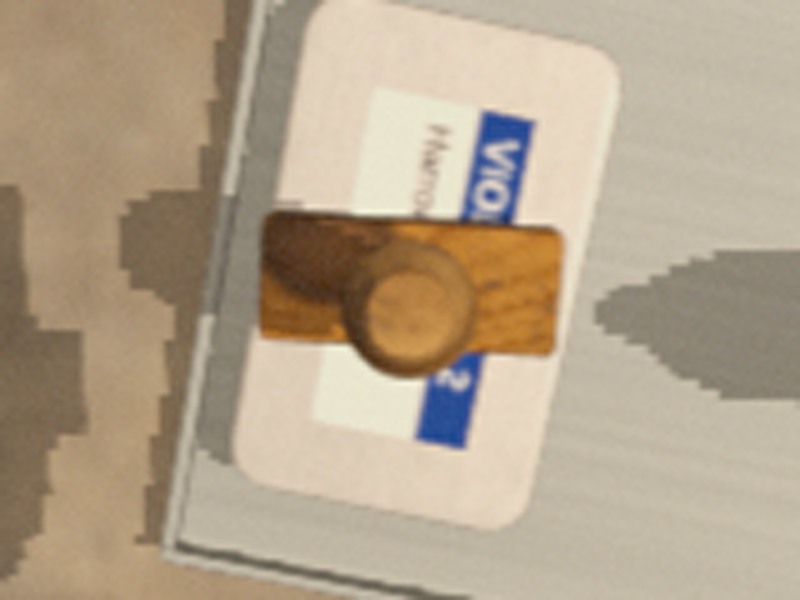

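The crop shows the stamp base corners at about (262,212), (565,229), (556,354) and (261,338), and the knob centre at (413,313). I compute the stamp pose.

Run:
```python
from h import *
import pickle
c=pickle.load(open("w7.pkl","rb"))
f=lambda p,z: onz(c,(np.array(p)+.5)/5-.5+[175,77],z)*1000
C=np.array([f(p,.043) for p in [(262,212),(565,229),(556,354),(261,338)]])
print(C.round(1),C.mean(0).round(1)); 
for a,b in((0,1),(3,2),(0,3),(1,2)): d=C[b]-C[a];print(np.linalg.norm(d).round(1),np.degrees(np.arctan2(d[1],d[0])).round(1))
print("knob",f((413,313),.095).round(1)); m=C.mean(0)
to((m[0]),m[1],71,177.5)
```

```text
[[ 494.1 -302.6   43. ]
 [ 497.9 -243.7   43. ]
 [ 522.2 -245.2   43. ]
 [ 518.4 -303.6   43. ]] [ 508.1 -273.8   43. ]
59.0 86.3
58.5 86.3
24.4 -2.4
24.3 -3.5
knob [ 508.4 -273.3   95. ]
t 18.6 pos [ 549.  -273.6  229.7] rot [180.   -0.  179.4] F [ 0.1  0.1 -0. ] w 87.2 0.0
dp [ 40.7  -0.6 158.7] roll(rad; tool z down => sign -) 0.034
```

send_rows --steps '[{"dp": [20, 0, 20], "roll": 0.05, "jaw": 100}, {"dp": [40.5, 0, 50], "roll": 0.051, "jaw": 80}, {"dp": [40.5, 0, 90], "roll": 0.051, "jaw": 65}, {"dp": [40.5, 0, 125], "roll": 0.051, "jaw": 65}, {"dp": [40.5, 0, 150], "roll": 0.051, "jaw": 65}]'

```text
time_s: 19.23
tcp_pos: [0.5084, -0.2722, 0.0789]
eef_rot: [180.0, -0.0, 176.6]
contact_force: [-0.1, 0.2, -0.1]
gripper_width: 0.0579
gripper_force: 0.0
```

```bash
python3 -c "
from h import *
to(508.2,-273.6,74,176.5)"
```

```text
t 19.23 pos [ 508.4 -272.2   78.9] rot [180.   -0.  176.6] F [-0.1  0.2 -0.1] w 57.9 0.0
dp [ 0.2 -1.4  4.9] roll(rad; tool z down => sign -) 0.002
```

send_rows --steps '[{"dp": [0, -1, 4], "roll": 0, "jaw": 60}, {"dp": [0, -1, 5], "roll": 0, "jaw": 45}, {"dp": [0, -1, 5], "roll": 0, "jaw": 35}, {"dp": [0, -1, 5], "roll": 0, "jaw": 28}, {"dp": [0, -1, 5], "roll": 0, "jaw": 20}]' --newtons 25

```text
time_s: 19.85
tcp_pos: [0.509, -0.2749, 0.0758]
eef_rot: [-180.0, 0.1, 176.4]
contact_force: [-0.5, -1.0, 1.2]
gripper_width: 0.0223
gripper_force: 25.0
```

send_rows --steps '[{"dp": [0, 0, 0], "roll": 0, "jaw": 12}, {"dp": [0, 0, 0], "roll": 0, "jaw": 10}, {"dp": [0, 0, 0], "roll": 0, "jaw": 10}]'

```text
time_s: 20.23
tcp_pos: [0.509, -0.275, 0.0757]
eef_rot: [-180.0, 0.1, 176.4]
contact_force: [-0.2, -1.4, 4.7]
gripper_width: 0.0225
gripper_force: 25.0
```

```bash
python3 -c "
from h import *
to(521.8,206.3,190,-174.1)"
```

```text
t 20.23 pos [ 509.  -275.    75.7] rot [-1.800e+02  1.000e-01  1.764e+02] F [-0.2 -1.4  4.7] w 22.5 25.0
dp [  17.   481.1 -114.6] roll(rad; tool z down => sign -) -0.165
```

Stamp gripped at width 22.5 mm. I lift it straight up and carry it over.

send_rows --steps '[{"dp": [0, 0, -4], "roll": 0, "jaw": 10}, {"dp": [0, 0, -20], "roll": 0, "jaw": 10}, {"dp": [0, 0, -50], "roll": 0, "jaw": 10}, {"dp": [0, 0, -90], "roll": 0, "jaw": 10}, {"dp": [0, 0, -118], "roll": 0, "jaw": 10}]'

```text
time_s: 20.85
tcp_pos: [0.5089, -0.2747, 0.1958]
eef_rot: [-180.0, 0.1, 176.5]
contact_force: [-0.0, 0.8, -1.5]
gripper_width: 0.0223
gripper_force: 25.0
```

send_rows --steps '[{"dp": [0, 15, 0], "roll": 0, "jaw": 10}, {"dp": [1, 50, 0], "roll": 0, "jaw": 10}, {"dp": [3, 90, 0], "roll": 0, "jaw": 10}, {"dp": [5, 130, 0], "roll": 0, "jaw": 10}, {"dp": [6, 170, 0], "roll": 0, "jaw": 10}]'

```text
time_s: 21.48
tcp_pos: [0.5123, -0.1029, 0.1927]
eef_rot: [180.0, -0.1, 176.4]
contact_force: [0.4, 0.4, 0.2]
gripper_width: 0.0221
gripper_force: 25.0
```

send_rows --steps '[{"dp": [1, 40, 0], "roll": 0, "jaw": 10}, {"dp": [3, 80, 0], "roll": 0, "jaw": 10}, {"dp": [4, 120, 0], "roll": -0.05, "jaw": 10}, {"dp": [6, 160, 0], "roll": -0.1, "jaw": 10}, {"dp": [7, 200, 0], "roll": -0.165, "jaw": 10}]'

```text
time_s: 22.1
tcp_pos: [0.5177, 0.097, 0.1928]
eef_rot: [180.0, -0.1, -174.0]
contact_force: [0.6, -0.0, 0.0]
gripper_width: 0.0224
gripper_force: 25.0
```

```bash
python3 -c "
from h import *
to(521.8,206.3,130,-174.1)"
```

```text
t 22.1 pos [517.7  97.  192.8] rot [ 1.80e+02 -1.00e-01 -1.74e+02] F [ 0.6 -0.   0. ] w 22.4 25.0
dp [-15.6 108.3  62.8] roll(rad; tool z down => sign -) 0.002
```

send_rows --steps '[{"dp": [-5, 36, 0], "roll": 0, "jaw": 10}, {"dp": [-10, 72, 0], "roll": 0, "jaw": 10}, {"dp": [-15.5, 108, 0], "roll": 0.002, "jaw": 10}, {"dp": [-15.5, 108, 30], "roll": 0.002, "jaw": 10}, {"dp": [-15.5, 108, 63], "roll": 0.002, "jaw": 10}]'

```text
time_s: 22.72
tcp_pos: [0.5222, 0.2054, 0.1293]
eef_rot: [180.0, -0.0, -174.2]
contact_force: [-0.7, 0.4, -1.3]
gripper_width: 0.0223
gripper_force: 25.0
```

send_rows --steps '[{"dp": [0, 0, 0], "roll": 0, "jaw": 10}, {"dp": [0, 0, 0], "roll": 0, "jaw": 10}]'

```text
time_s: 22.98
tcp_pos: [0.5232, 0.2047, 0.131]
eef_rot: [-180.0, 0.0, -174.2]
contact_force: [-0.3, 0.3, -0.7]
gripper_width: 0.0225
gripper_force: 25.0
```

Run:
```python
from h import *
import pickle
to(521.8,206.3,78,-174.1)
for n in("wrist","scene","top"):
    c=cam(n); pickle.dump(c,open(n+"8.pkl","wb"))
    print(n,proj(c,[(.5218,.2063,.03),(.5218,.2063,.076),(.5218,.2063,.098)]).round(0).tolist())
w=pickle.load(open("wrist8.pkl","rb"));s=pickle.load(open("scene8.pkl","rb"))
u=proj(s,[(.5218,.2063,.06)])[0].astype(int)
a=cv2.resize(w["image"][0:250,130:390],None,fx=1.5,fy=1.5,interpolation=2)
b=cv2.resize(s["image"][u[1]-50:u[1]+50,u[0]-50:u[0]+50],(375,375),interpolation=2); print(u-50)
cv2.imwrite("pics/w8.png",np.hstack([a,b]))
```

```text
t 22.98 pos [523.2 204.7 131. ] rot [-180.     0.  -174.2] F [-0.3  0.3 -0.7] w 22.5 25.0
dp [ 1.3  1.7 53. ] roll(rad; tool z down => sign -) -0.002
wrist [[259.0, 195.0], [259.0, 215.0], [259.0, 227.0]]
scene [[221.0, 180.0], [221.0, 167.0], [220.0, 161.0]]
top [[194.0, 195.0], [191.0, 193.0], [190.0, 191.0]]
[170 122]
```

```bash
cat > st.py <<'E'
from h import *
import pickle
def stamp(c,fz,dbg=True):
    hsv=cv2.cvtColor(c["image"],cv2.COLOR_BGR2HSV);H,S,V=cv2.split(hsv)
    m=((H<22)&(S>105)&(V<215)).astype(np.uint8)*255; m[:150]=0; m[:, :190]=0; m[:,330:]=0; m[240:]=0
    m=cv2.morphologyEx(m,cv2.MORPH_CLOSE,np.ones((3,3)))
    n,l,st,ce=cv2.connectedComponentsWithStats(m); k=1+st[1:,4].argmax(); print("blob",st[k],n)
    return l==k
if __name__=="__main__":
    c=pickle.load(open("wrist8.pkl","rb")); b=stamp(c,.076)
    cols=np.where(b.any(0))[0]
    for x in cols[::6]: r_=np.where(b[:,x])[0]; print(x,r_.min(),r_.max(),end=" | ")
    hsv=cv2.cvtColor(c["image"],cv2.COLOR_BGR2HSV)
    print(); print("col260:",[(y,*hsv[y,262].tolist()) for y in range(150,240,5)])
    print("row200:",[(x,*hsv[200,x].tolist()) for x in range(190,330,7)])
    Rz=R.from_euler("z",-174.2+180,degrees=True).as_matrix()
    E=[np.array([.5232,.2047,.0763])+Rz@np.array(p)/1000 for p in((-12.5,30,0),(-12.5,-30,0),(-12.5,30,22),(-12.5,-30,22))]
    print(proj(c,E).round(1).tolist())
E
python3 st.py
```

```text
blob [ 206  201  104   39 3234] 12
206 209 225 | 212 201 225 | 218 201 225 | 224 201 225 | 230 201 225 | 236 201 239 | 242 201 239 | 248 201 239 | 254 201 239 | 260 201 239 | 266 201 239 | 272 201 239 | 278 201 239 | 284 201 235 | 290 201 225 | 296 201 225 | 302 201 225 | 308 207 225 | 
col260: [(150, 20, 27, 225), (155, 17, 31, 222), (160, 18, 28, 224), (165, 18, 26, 226), (170, 16, 30, 223), (175, 19, 46, 222), (180, 16, 48, 225), (185, 19, 46, 223), (190, 19, 44, 224), (195, 18, 46, 223), (200, 16, 84, 149), (205, 14, 192, 89), (210, 15, 192, 129), (215, 13, 171, 100), (220, 15, 158, 97), (225, 14, 170, 96), (230, 16, 181, 89), (235, 14, 165, 85)]
row200: [(190, 18, 37, 165), (197, 18, 39, 165), (204, 17, 35, 166), (211, 14, 63, 110), (218, 18, 85, 75), (225, 18, 96, 77), (232, 14, 85, 81), (239, 13, 82, 100), (246, 18, 76, 130), (253, 16, 80, 140), (260, 17, 81, 144), (267, 17, 87, 147), (274, 16, 73, 174), (281, 18, 67, 172), (288, 16, 73, 175), (295, 18, 69, 178), (302, 15, 77, 146), (309, 19, 33, 224), (316, 18, 32, 223), (323, 18, 29, 223)]
[[304.4, 197.7], [207.6, 197.7], [309.7, 208.7], [201.8, 208.6]]
```

Run:
```python
from h import *
import pickle
c=pickle.load(open("wrist8.pkl","rb")); hsv=cv2.cvtColor(c["image"],cv2.COLOR_BGR2HSV)
for x in (225,260,290): print(x,[(y,*hsv[y,x,1:].tolist()) for y in range(192,212)])
print([(x,*hsv[203,x,1:].tolist()) for x in [*range(202,214),*range(298,314)]])
cv2.imwrite("pics/w8.png",cv2.resize(c["image"][60:250,150:370],None,fx=3.15,fy=3.15,interpolation=2))
```

```text
225 [(192, 59, 173), (193, 56, 173), (194, 58, 172), (195, 59, 174), (196, 57, 171), (197, 60, 174), (198, 58, 176), (199, 55, 175), (200, 96, 77), (201, 136, 47), (202, 123, 52), (203, 181, 52), (204, 156, 54), (205, 173, 59), (206, 151, 66), (207, 159, 64), (208, 177, 69), (209, 164, 81), (210, 135, 81), (211, 152, 82)]
260 [(192, 43, 224), (193, 46, 225), (194, 46, 224), (195, 41, 225), (196, 39, 224), (197, 42, 225), (198, 43, 226), (199, 41, 226), (200, 81, 144), (201, 169, 77), (202, 190, 67), (203, 187, 75), (204, 183, 88), (205, 186, 93), (206, 193, 98), (207, 190, 106), (208, 203, 107), (209, 185, 131), (210, 200, 130), (211, 188, 134)]
290 [(192, 43, 223), (193, 40, 224), (194, 39, 224), (195, 40, 224), (196, 44, 224), (197, 48, 225), (198, 42, 225), (199, 41, 225), (200, 70, 175), (201, 129, 91), (202, 200, 74), (203, 161, 84), (204, 219, 84), (205, 177, 98), (206, 188, 99), (207, 189, 104), (208, 172, 108), (209, 191, 128), (210, 201, 133), (211, 197, 136)]
[(202, 37, 164), (203, 38, 163), (204, 35, 161), (205, 39, 164), (206, 38, 163), (207, 42, 158), (208, 63, 129), (209, 145, 86), (210, 183, 78), (211, 177, 72), (212, 148, 69), (213, 150, 61), (298, 182, 80), (299, 177, 85), (300, 184, 86), (301, 176, 87), (302, 188, 88), (303, 175, 92), (304, 182, 94), (305, 207, 90), (306, 131, 103), (307, 50, 163), (308, 31, 212), (309, 28, 225), (310, 31, 222), (311, 30, 223), (312, 31, 222), (313, 30, 221)]
```

View pics/w8.png

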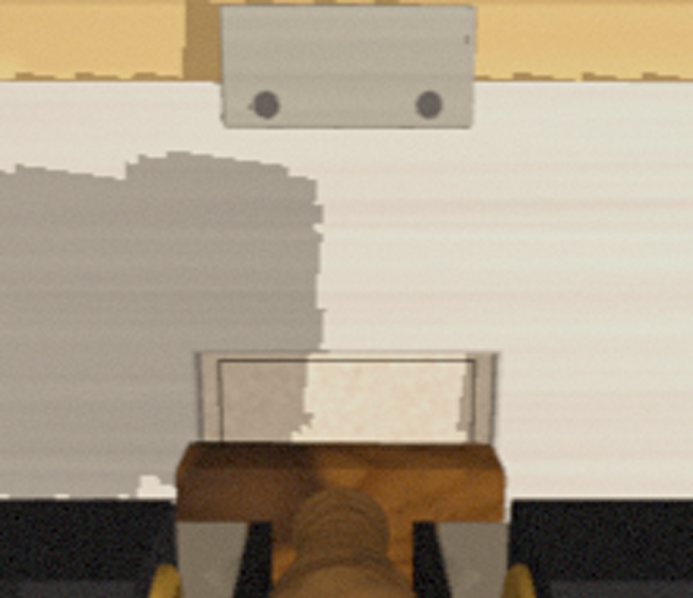

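The view shows the stamp held square above the window. The stamp bottom edge runs (192,442)–(493,442), the window's near edge is at row 351 (195–499), and the outline corners are at (219,359) and (474,359). I convert these to world positions.

Run:
```python
from h import *
import pickle
c=pickle.load(open("wrist8.pkl","rb"))
Ri=R.from_euler("z",5.85,degrees=True).as_matrix().T
T=np.array([521.8,206.3,0])
f=lambda p,z:(Ri@(onz(c,(np.array(p)+.5)/3.15-.5+[150,60],z)*1000-T)).round(1)
print("jig-frame (x,y) rel. target; TCP:",(Ri@(np.array([523.2,204.7,0])-T)).round(1))
print("outline corners (exp -14,-+32)",f((219,359.5),.018),f((474,359.5),.018))
print("window top (exp -18,-+36)",f((195,351),.03),f((499,351),.03))
for z in (.074,.0763,.079): print("stamp bottom",z,f((192,442),z),f((493,442),z))
for z in (.096,.0983,.101): print("stamp base top",z,f((178,468),z),f((505,468),z))
o,d=ray(c,(256,200));print("cam",o,"tcp->cam",(Ri@(o*1000-np.array([523.2,204.7,131]))).round(1))
s=r.get_state(); print(s["tcp_pos"])
```

```text
jig-frame (x,y) rel. target; TCP: [ 1.2 -1.7  0. ]
outline corners (exp -14,-+32) [-14.1 -31.1  18. ] [-14.   32.6  18. ]
window top (exp -18,-+36) [-18.7 -35.3  30. ] [-18.6  37.   30. ]
stamp bottom 0.074 [ -9.1 -30.3  74. ] [-9.1 29.8 74. ]
stamp bottom 0.0763 [ -9.8 -29.9  76.3] [-9.8 29.4 76.3]
stamp bottom 0.079 [-10.6 -29.5  79. ] [-10.6  29.   79. ]
stamp base top 0.096 [-10.8 -29.7  96. ] [-10.7  28.8  96. ]
stamp base top 0.0983 [-11.5 -29.3  98.3] [-11.5  28.4  98.3]
stamp base top 0.101 [-12.4 -28.9 101. ] [-12.4  28.  101. ]
cam [0.45373918 0.19909643 0.27462807] tcp->cam [-69.7   1.5 143.6]
[0.52358287 0.20486804 0.1315206 ]
```

Corrected for the outline control, the stamp centre sits about (+0.3,+0.7) mm from the TCP and is untilted. The TCP therefore goes to (521.6,205.6). I align first, still above.

```bash
python3 -c "
from h import *
to(521.6,205.6,100,-174.15)
print(r.get_state()['eef_rot'])"
```

```text
t 23.12 pos [523.6 204.9 131.5] rot [ 1.799e+02  1.000e-01 -1.742e+02] F [ 0.2  0.  -0.5] w 22.4 25.0
dp [ 2.   0.9 31.5] roll(rad; tool z down => sign -) -0.001
[ 1.79933095e+02  1.11286806e-01 -1.74227429e+02]
```

send_rows --steps '[{"dp": [1, 0.5, 8], "roll": 0, "jaw": 10}, {"dp": [2, 1, 18], "roll": 0, "jaw": 10}, {"dp": [2, 1, 28], "roll": 0, "jaw": 10}, {"dp": [2, 1, 31], "roll": 0, "jaw": 10}, {"dp": [2, 1, 31], "roll": 0, "jaw": 10}]'

```text
time_s: 23.75
tcp_pos: [0.5208, 0.2051, 0.0986]
eef_rot: [-180.0, -0.0, -174.2]
contact_force: [0.5, 0.1, -0.7]
gripper_width: 0.0222
gripper_force: 25.0
```

send_rows --steps '[{"dp": [0, 0, 0], "roll": 0, "jaw": 10}, {"dp": [0, 0, 0], "roll": 0, "jaw": 10}, {"dp": [0, 0, 0], "roll": 0, "jaw": 10}, {"dp": [0, 0, 0], "roll": 0, "jaw": 10}]'

```text
time_s: 24.25
tcp_pos: [0.5209, 0.2053, 0.0992]
eef_rot: [180.0, 0.0, -174.2]
contact_force: [0.3, -0.2, -0.9]
gripper_width: 0.0226
gripper_force: 25.0
```

Run:
```python
from h import *
import pickle
for i in range(4): c=cam("wrist"); to(521.6,205.6,78,-174.15)
pickle.dump(c,open("w9.pkl","wb"))
```

```text
t 24.3 pos [520.9 205.2  99.2] rot [ 180.     0.  -174.2] F [ 0.3  0.5 -1.6] w 22.1 25.0
dp [-0.7  0.3 21.2] roll(rad; tool z down => sign -) -0.001
t 24.35 pos [520.9 205.3  99.1] rot [ 180.     0.  -174.2] F [ 0.9  0.5 -0.3] w 22.0 25.0
dp [-0.7  0.3 21.1] roll(rad; tool z down => sign -) -0.001
t 24.4 pos [520.9 205.2  99.1] rot [ 180.     0.  -174.2] F [-0.2 -0.4 -0.4] w 22.3 25.0
dp [-0.7  0.3 21.1] roll(rad; tool z down => sign -) -0.001
t 24.45 pos [520.9 205.3  99.1] rot [ 180.     0.  -174.2] F [-0.2  0.  -0.3] w 22.3 25.0
dp [-0.7  0.3 21.1] roll(rad; tool z down => sign -) -0.001
```

send_rows --steps '[{"dp": [-0.7, 0.3, 4], "roll": 0, "jaw": 10}, {"dp": [-0.7, 0.3, 8], "roll": 0, "jaw": 10}, {"dp": [-0.7, 0.3, 12], "roll": 0, "jaw": 10}, {"dp": [-0.7, 0.3, 15], "roll": 0, "jaw": 10}, {"dp": [-0.7, 0.3, 15], "roll": 0, "jaw": 10}]'

```text
time_s: 25.08
tcp_pos: [0.5214, 0.2055, 0.0837]
eef_rot: [-180.0, -0.0, -174.2]
contact_force: [-0.2, -0.0, -0.4]
gripper_width: 0.0222
gripper_force: 25.0
```

send_rows --steps '[{"dp": [0, 0, 2], "roll": 0, "jaw": 10}, {"dp": [0, 0, 4], "roll": 0, "jaw": 10}, {"dp": [0, 0, 6], "roll": 0, "jaw": 10}, {"dp": [0, 0, 6.5], "roll": 0, "jaw": 10}, {"dp": [0, 0, 6.5], "roll": 0, "jaw": 10}]'

```text
time_s: 25.7
tcp_pos: [0.5215, 0.2056, 0.0775]
eef_rot: [-180.0, -0.0, -174.2]
contact_force: [-0.6, 0.5, -0.1]
gripper_width: 0.0222
gripper_force: 25.0
```

send_rows --steps '[{"dp": [0, 0, 0], "roll": 0, "jaw": 10}, {"dp": [0, 0, 0], "roll": 0, "jaw": 10}, {"dp": [0, 0, 0], "roll": 0, "jaw": 10}]'

```text
time_s: 26.08
tcp_pos: [0.5215, 0.2056, 0.0776]
eef_rot: [180.0, 0.0, -174.2]
contact_force: [0.7, 0.3, -0.1]
gripper_width: 0.0222
gripper_force: 25.0
```

Run:
```python
from h import *
import pickle
c=cam("wrist"); to(521.6,205.6,77.3,-174.15); pickle.dump(c,open("w10.pkl","wb"))
# predicted rows/cols, jig frame
Rz=R.from_euler("z",5.85,degrees=True).as_matrix();T=np.array([521.8,206.3,0])
pj=lambda p:proj(c,(T+Rz@np.array(p,float))/1000)[0].round(1).tolist()
print("win top corners",pj((-18,-36,30)),pj((-18,36,30)),"stamp top edge corners",pj((-12.5,-30,44)),pj((-12.5,30,44)),"stamp edge at z30",pj((-12.5,-30,30)),pj((-12.5,30,30)))
hsv=cv2.cvtColor(c["image"],cv2.COLOR_BGR2HSV)
u=np.array(pj((-12.5,0,35)),int);print("mid",u)
for x in(u[0]-25,u[0],u[0]+25): print(x,[(y,*hsv[y,x].tolist()) for y in range(u[1]-18,u[1]+12)])
y=int(pj((-12.5,0,42))[1])+2
print("row",y,[(x,*hsv[y,x,1:].tolist()) for x in [*range(200,220),*range(298,320)]])
```

```text
t 26.12 pos [521.6 205.6  77.6] rot [ 180.     0.  -174.2] F [-0.3 -0.3  0.2] w 22.6 25.0
dp [-0.  -0.   0.3] roll(rad; tool z down => sign -) -0.001
win top corners [196.6, 192.8] [317.5, 192.7] stamp top edge corners [203.3, 208.8] [310.6, 208.8] stamp edge at z30 [207.1, 201.6] [307.1, 201.5]
mid [257 204]
232 [(186, 20, 37, 164), (187, 17, 35, 166), (188, 18, 35, 166), (189, 18, 38, 163), (190, 15, 36, 168), (191, 17, 40, 160), (192, 14, 41, 142), (193, 17, 59, 165), (194, 11, 80, 86), (195, 17, 60, 173), (196, 17, 58, 176), (197, 17, 57, 174), (198, 16, 56, 172), (199, 16, 58, 172), (200, 16, 89, 72), (201, 17, 158, 50), (202, 16, 217, 47), (203, 13, 130, 53), (204, 15, 147, 52), (205, 12, 140, 53), (206, 17, 162, 60), (207, 15, 163, 61), (208, 11, 142, 72), (209, 12, 152, 84), (210, 13, 165, 85), (211, 13, 164, 87), (212, 13, 158, 89), (213, 12, 170, 90), (214, 13, 170, 93), (215, 13, 145, 97)]
257 [(186, 18, 37, 166), (187, 17, 44, 164), (188, 16, 40, 166), (189, 16, 38, 166), (190, 18, 39, 165), (191, 18, 36, 157), (192, 16, 42, 145), (193, 17, 57, 169), (194, 16, 74, 90), (1
[... 1033 characters left out ...]
, 129)]
row 209 [(200, 42, 108), (201, 46, 127), (202, 62, 161), (203, 58, 176), (204, 57, 178), (205, 61, 162), (206, 141, 98), (207, 158, 97), (208, 154, 83), (209, 155, 74), (210, 139, 68), (211, 126, 67), (212, 124, 68), (213, 129, 71), (214, 152, 74), (215, 137, 80), (216, 160, 78), (217, 134, 82), (218, 151, 81), (219, 204, 75), (298, 193, 116), (299, 189, 112), (300, 183, 114), (301, 185, 113), (302, 198, 117), (303, 186, 115), (304, 196, 113), (305, 219, 114), (306, 242, 114), (307, 181, 111), (308, 195, 110), (309, 169, 110), (310, 84, 142), (311, 57, 174), (312, 58, 172), (313, 57, 171), (314, 57, 165), (315, 61, 143), (316, 49, 109), (317, 40, 133), (318, 38, 175), (319, 37, 200)]
```

Stamp and window gaps are equal: 5.6 and 6 px on the two sides, and the x edge matches the model within about 0.3 mm. It hovers about 4.5–5 mm above the card with no contact force, so I hand in.

```bash
python3 -c "
from plant import r
print(r.close_job())"
```

```text
the job is handed in; nothing more can be done
None
```

I handed the job in after 26 s of the 72 s: the bottle stands upright on the bare tray floor and the template is fully down, and the stamp, still gripped, hovers about 4.5–5 mm above the card, square and centred in the window to about 0.3 mm, with no contact force.

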